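# Park the toy magnifying glass under the dock's bridge and bolt it in

## Task

Put the toy magnifying glass away in its dock: slide the red bolt fully open by its yellow knob, take the glass by its handle and pass its lens under the blue bridge so that it lies flat down inside the round orange rim, its handle pointing straight out of the dock's open front. Then slide the bolt fully home again over the handle, and leave the other toys where they are.

Things in the scene. Friction and masses are not known exactly. Their poses are not given: they have to be found in the camera images.
- magnifier: Loose toy magnifying glass lying flat: round green frame with pale lens, 80 mm diameter, 12 mm thick, and a straight yellow handle 20 mm wide and 14 mm high, its underside level with the frame's. Origin: centre of the lens, on the underside. z up; the handle runs along -x from x = -38 to x = -155 mm. Good grip: on the handle about x = -110 mm. About 80 g.
- handle_end (a point): Free end of the magnifying glass's handle: at (-155, 0, 7) mm in the magnifier's frame.
- dock: Fixed pale green plastic toy dock. Origin: on the table under the centre of its lens nest; z up; its open front looks along -x. Floor 6 mm thick (x -70 to 58, y -62 to 62 mm; a 44 mm wide tongue for the handle goes on to x = -165). The bolt's channel lies along y at x = -64 mm, from y = 62 to 205 mm, 26 mm wide, 32 mm high.
- nest (a point): Centre of the round nest on the dock's floor, 6 mm above the table; axes as the dock's. Seated, the glass has its origin here and its x along the dock's x. Orange rim round it: inner radius 44 mm, 5 mm thick, top 14 mm above the table, with a 36 mm gap at -x for the handle. The rear half of the nest is open above.
- bridge (a point): Middle of the underside of the blue bridge over the nest's front half, 46 mm above the table, at dock (-20, 0) mm. The bridge spans dock x -42 to 2 mm; its opening is 104 mm wide (y -52 to 52), its top 56 mm above the table, 120 mm wide outside.
- bolt (a joint): Travel of the red bolt in m: 0 = locked (home), 0.080 = fully open; slides along the dock's +y to open, stays where left (about 1.5 N). The bar is 12 mm wide, 26 to 36 mm above the table at dock x = -64 mm; its tip is at dock y = -25 mm when locked (across and above the handle), 55 mm when open.
- bolt_knob (a point): The bolt's upright yellow knob: 18 mm diameter, standing on the bar from 36 to 66 mm above the table. This point is on its axis, 58 mm above the table; at dock (-64, 100) mm when locked, (-64, 180) mm when open.
- spoon: Bystander: steel toy spoon 150 mm long, lying along its x axis, handle to -x. Origin: underside.
- duck: Bystander: wooden pull-along duck on red wheels, 120 x 60 x 128 mm. Origin: underside centre.
- drum: Bystander: red plastic drum with yellow hoops, 110 mm diameter, 75 mm high. Origin: underside centre.
- bowl: Bystander: pink silicone stacking bowl, 90 mm diameter, 40 mm high. Origin: underside centre.
- bus: Bystander: yellow toy bus, 120 x 52 x 57 mm. Origin: underside centre.
Not all that is in view belongs to the job. There is more than one size of the magnifier; the job needs the smaller.

How it is judged:
By the outcome, as a careful person would: the job done as asked, in the order asked, and still so for the second after the job is handed in, with the robot touching nothing.
It also fails if it takes over 72 s, if anything falls off the work surface, if the arm or the gripper's body presses on something with over 40 N, if the wrist force passes 120 N, or if a joint passes its speed limit or range.

## Robot

A 6-joint arm with a two-finger parallel gripper is mounted at the origin on the work surface. World frame = base frame: x ahead of the robot, y to its left, z up, the work surface at z = 0. Lengths are in m, angles in rad, forces in N, time in s.
With the tool pointing down it reaches from about 0.275 to 0.875 m from the base axis. Payload 12.5 kg.
Tool frame: the origin (TCP) lies midway between the tips of the shut fingers; the grasp point (between the pads) lies 19 mm behind it; x points along the fingers, z is the direction in which the jaws open and shut, and the axes are right-handed (so a half turn about x gives the same grasp; the last joint's range is limited). The gripper opens to 85 mm and grips with 20 to 120 N. Pads are 22 mm wide; open, the fingers measure 114 mm over their backs; the gripper's body (76 mm by 85 mm) begins 54 mm behind the grasp point. The pads swing forward as they close: fully open they stand 13 mm farther back than shut.
Start: joints at [-0.085, 0.351, 1.652, -0, 1.139, -0.085], TCP at [0.55, 0, 0.231] pointing down, gripper open.
Joint ranges: [-2.75, 2.75], [-0.79, 2.1], [0.01, 2.65], [-1.57, 4.71], [0.07, 3.14], [-2.87, 2.87]. Speed limits (rad/s): [2.22, 2.22, 2.79, 3.14, 3.14, 3.14].

## Interface

Orientations are given as [roll, pitch, yaw] about the fixed x, y, z axes, in that order (R = Rz(yaw) Ry(pitch) Rx(roll)).
In Python, from bench import sensors, camera, get_calibration, manip, finder gives the robot as it stands. The module is installed in compiled form; this text tells all that it offers.
- The arm moves only by the tool arm_command, never from a script. Its argument "steps" is a list of rows, each an object of numbers: "grip": the gripper's target within -1 to 1 (shut at 1, half-way at 0, fully open at -1); "dx", "dy", "dz": the shift along the tool's x, y, z in mm; "ax", "ay", "az": the turn, a rotation vector about the tool's x, y, z in degrees. In form: [{"grip": .., "dx": .., "dy": .., "dz": .., "ax": .., "ay": .., "az": ..}, ...]. A call has 1 to 8 rows; each row shifts and turns the commanded pose from where the row before left it, along the tool's axes as they then stand; what a row does not reach is not made up. A row lasts 1/10 s, in which the tool goes at most 50 mm and 8.59 degrees, less where a joint would pass 70% of its speed; a pose out of reach is approached as far as the arm can. A call with a gripper value outside its range is refused whole. The fingers move at their own pace and stop on an object; "newtons" is the grip in N (left out, the last holds). Time passes only in rows, so rows that do not move let the fingers close. It gives the time, the measured TCP pose, the force and the opening at its end, in the units of the state.
- sensors.state(): the state, without advancing time (a new reading comes with each control period).
- camera(name): name is "scene" or "side" or "wrist"; returns the picture (420x560x3 uint8, blue, green, red); there is no depth.
- get_calibration(name): a dict with "K" (3x3 intrinsics, pixels), "rvec" (rotation vector, rad) and "tvec" (3), from world to camera coordinates, as OpenCV has them; the wrist camera has in their place "mount" (4x4, takes a point from camera to tool coordinates, whose origin is the TCP and whose axes are the tool frame's). Camera axes: x right, y down, z forward; pixel columns grow to the right and rows downward; lengths in m; the calibration is good to about 2 mm. A picture is of the moment at which its call begins: read the wrist's pose just before it. get_calibration takes no time and is no camera call.
- manip.finish_job(): hands the job in, once; it reports no verdict.
Trained networks look in the newest picture that a camera, given by its name, has taken for a name from the list of things; names that differ only in an ending like _2 or _b are one class to them, and where a whole thing is asked for, a point or a joint stands for the part that bears it (a point fixed in the world has none). Each returns a list of dicts, best first, with "score" (0 to 1); they miss things now and then, are a little off and sometimes report something else, mostly with a low value. They report only what shows in the picture. A call takes as long as a camera call. They do not tell look-alikes from the thing itself.
- finder.boxes_of(camera, query): "bbox" ([centre column, centre row, width, height] in pixels, round what is visible of it).
- finder.spot_point(camera, query): "point" ([row, column] in pixels: a listed point, or the origin of a listed thing).
The state is a dict: "clock": time; "joints": joint angles; "joint_vel": joint speeds; "joint_torque": joint torques, N m; "ee_pos": TCP position; "eef_rot": TCP orientation; "contact_force": force on the tool from outside, world axes, zero at the start; "torque": the same for the moment, N m; "finger_gap": opening from 0.0 (shut) to 1.0 (fully open).
Only numpy, scipy, OpenCV 4.12 (cv2) and the standard library are available. Lean on these libraries where they do the work, as an engineer would, in place of code of your own. Each camera call takes 0.05 s, during which the arm holds its last target.

## Working session

There is one attempt and no reset: what is moved stays moved. The work goes in short steps, Python scripts to look and compute and a tool call to move; the robot and the scene stay as the last step left them, time stands still between calls to the robot, and variables do not carry over. Pictures are saved under pics/ and viewed, and the job is handed in when it is done.

Besides the shell and the picture viewer there is one more tool, called after "Call:" as name(argument=value, ...) on one line, values as JSON. arm_command: Moves the arm, as the interface text tells. Its arguments: {"type":"object","properties":{"steps":{"type":"array"},"newtons":{"type":"number"}},"required":["steps"]}

```bash
mkdir -p pics; python3 - <<'E'
from bench import sensors, camera, get_calibration, finder
import cv2, numpy as np
for n in ["scene","side","wrist"]:
    s=sensors.state(); im=camera(n); cv2.imwrite(f"pics/{n}0.png",im)
    print(n,get_calibration(n))
    if n!="wrist" or 1:
        for q in ["magnifier","handle_end","nest","bridge","bolt_knob","dock"]:
            r=finder.spot_point(n,q); print(q,[(np.round(d["point"]).tolist(),round(d["score"],2)) for d in r][:4])
print(sensors.state())
E
```

```text
scene {'K': array([[498.56195482,   0.        , 276.70690849],
       [  0.        , 498.56195482, 214.35593982],
       [  0.        ,   0.        ,   1.        ]]), 'rvec': array([ 1.77972767,  1.34416704, -0.74907505]), 'tvec': array([-0.19786124, -0.20910367,  1.92715459])}
magnifier [([256.0, 206.0], 0.96), ([200.0, 163.0], 0.59)]
handle_end [([297.0, 233.0], 0.74), ([221.0, 215.0], 0.69), ([226.0, 133.0], 0.55)]
nest [([242.0, 295.0], 0.66)]
bridge [([234.0, 292.0], 0.64)]
bolt_knob [([212.0, 318.0], 0.65)]
dock [([251.0, 299.0], 0.59), ([294.0, 145.0], 0.23)]
side {'K': array([[481.64555681,   0.        , 278.43314959],
       [  0.        , 481.64555681, 215.02236215],
       [  0.        ,   0.        ,   1.        ]]), 'rvec': array([ 2.22800483, -0.17507174,  0.07803287]), 'tvec': array([-0.51991815,  0.15869557,  1.35600313])}
magnifier [([335.0, 172.0], 0.76), ([290.0, 308.0], 0.7)]
handle_end [([360.0, 247.0], 0.96), ([281.0, 251.0], 0.81), ([335.0, 376.0], 0.63)]
nest [([227.0, 306.0], 0.96)]
bridge [([219.0, 300.0], 0.68)]
bolt_knob [([196.0, 272.0], 0.73), ([228.0, 3
[... 702 characters left out ...]
ob []
dock [([105.0, 347.0], 0.66)]
{'clock': 1.05, 'joints': array([-8.45724451e-02,  3.50680978e-01,  1.65179210e+00, -3.07974422e-05,
        1.13908960e+00, -8.46087438e-02]), 'joint_vel': array([-0.00076479, -0.00036466,  0.00019259,  0.00066581, -0.00027817,
       -0.00061265]), 'joint_torque': array([-2.81754565e-04, -5.06039858e+01, -2.91647851e+01, -1.55025564e-04,
        6.06167123e-04, -4.11518261e-05]), 'ee_pos': array([5.49992310e-01, 3.39460681e-05, 2.31302989e-01]), 'eef_rot': array([-0.83544229,  1.57075533, -0.8353931 ]), 'contact_force': array([-0.16492641,  0.27506561, -0.12529563]), 'torque': array([0.04289194, 0.00304776, 0.05761714]), 'finger_gap': 1.0006364699107968}
```

View pics/scene0.png

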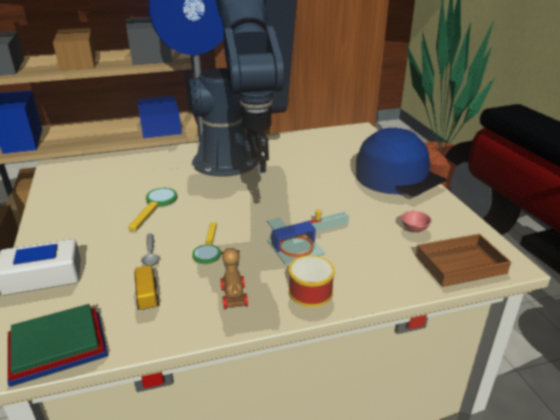

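View pics/side0.png

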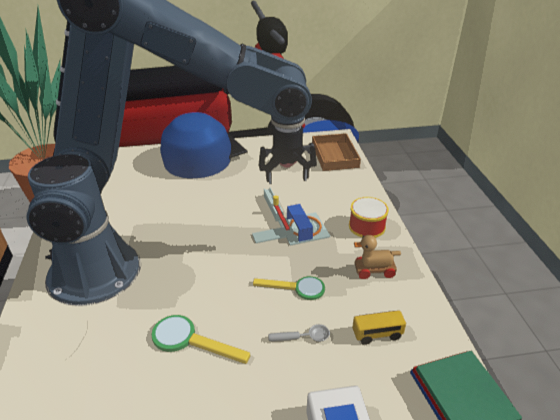

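View pics/wrist0.png

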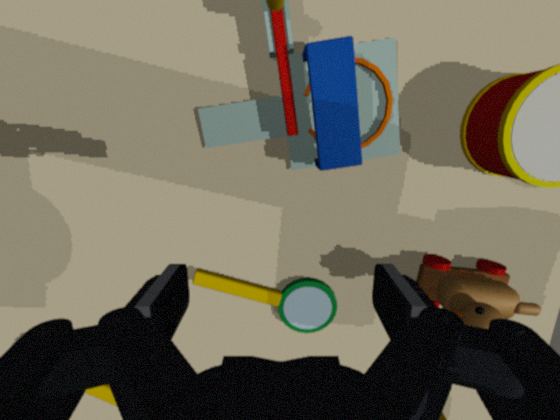

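The likely confusions are:
- Small glass: lens at scene (206,254), side (311,287), wrist (307,305).
- Large glass: lens at scene (162,196), side (172,332).
- Spoon: scene (150,258), side (318,333).

The job needs the smaller one, so I'll take close crops.

```bash
cat > h.py <<'E'
from bench import sensors, camera, get_calibration, finder
import cv2, numpy as np
from scipy.spatial.transform import Rotation as Ro
from scipy.optimize import least_squares
def tool(s): 
    T=np.eye(4); T[:3,:3]=Ro.from_euler('xyz',s['eef_rot']).as_matrix(); T[:3,3]=s['ee_pos']; return T
def cam(n,s=None):
    c=get_calibration(n); K=c['K']
    if n=='wrist': W=np.linalg.inv(tool(s)@c['mount'])
    else:
        W=np.eye(4); W[:3,:3]=cv2.Rodrigues(c['rvec'])[0]; W[:3,3]=c['tvec']
    return K,W
def proj(cm,P):
    K,W=cm; P=np.atleast_2d(P); q=(P@W[:3,:3].T+W[:3,3])@K.T; return q[:,:2]/q[:,2:]
def back(cm,uv,z):
    K,W=cm; C=-W[:3,:3].T@W[:3,3]; d=W[:3,:3].T@np.linalg.inv(K)@np.array([uv[0],uv[1],1.]); return C+d*(z-C[2])/d[2]
def pose(p,P):  # p=x,y,yaw ; P local m
    c,s=np.cos(p[2]),np.sin(p[2]); P=np.atleast_2d(P); return np.c_[p[0]+c*P[:,0]-s*P[:,1],p[1]+s*P[:,0]+c*P[:,1],P[:,2]]
E
python3 - <<'E'
from h import *
s=sensors.state(); print(tool(s).round(3)); import pickle; pickle.dump(s,open('s0.pkl','wb'))
im=cv2.imread('pics/wrist0.png')
cv2.imwrite('pics/wd0.png',cv2.resize(im[0:200,180:410],None,fx=3.4,fy=3,interpolation=cv2.INTER_CUBIC)[:600,:800])
cv2.imwrite('pics/wm0.png',cv2.resize(im[230:350,180:350],None,fx=4,fy=4,interpolation=cv2.INTER_CUBIC))
c=cam('wrist',s)
L=back(c,(307,305),.012); H=back(c,(195,276),.014); print(L,H,np.degrees(np.arctan2(*(L-H)[1::-1])))
cs=cam('side'); L=back(cs,(311,287),.012); H=back(cs,(253,282),.014); print(L,H)
for q in [(398,39),(400,158),(287,167),(197,107),(205,147)]: print(q,back(c,q,.006))
E
```

```text
[[ 0.    -0.     1.     0.55 ]
 [-0.     1.     0.     0.   ]
 [-1.    -0.     0.     0.231]
 [ 0.     0.     0.     1.   ]]
[ 0.58575552 -0.15884014  0.012     ] [ 0.44159826 -0.11546405  0.014     ] -16.74624091308875
[ 0.58844156 -0.16678671  0.012     ] [ 0.43717812 -0.12575311  0.014     ]
(398, 39) [0.67495719 0.15756926 0.006     ]
(400, 158) [0.69040726 0.0328686  0.006     ]
(287, 167) [0.55831424 0.0223251  0.006     ]
(197, 107) [0.45720268 0.089283   0.006     ]
(205, 147) [0.46322526 0.04540599 0.006     ]
```

View pics/wd0.png

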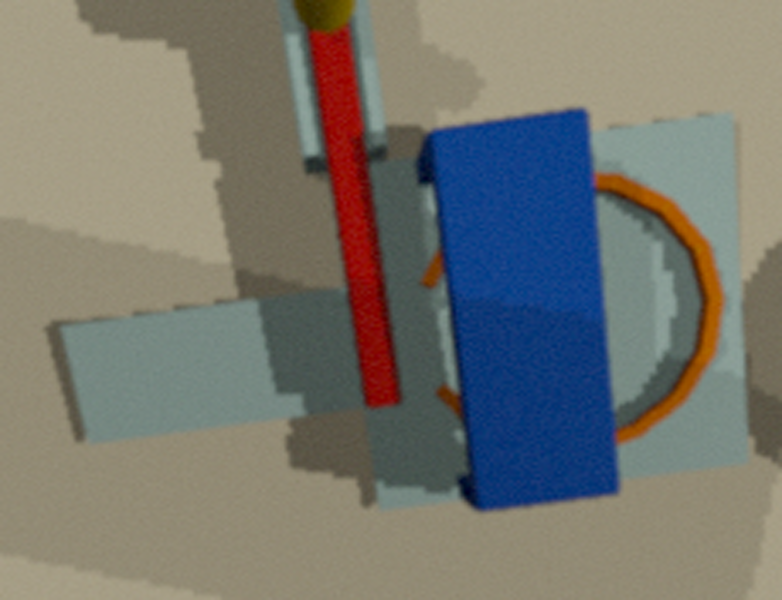

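View pics/wm0.png

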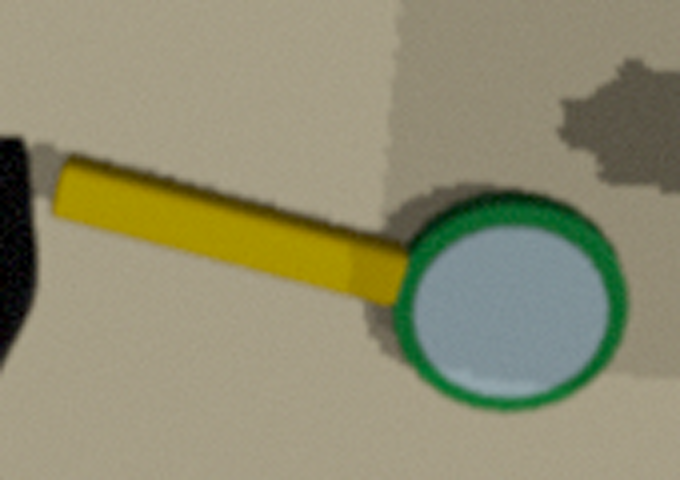

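```bash
python3 - <<'E'
from h import *
import pickle; s=pickle.load(open('s0.pkl','rb')); c=cam('wrist',s)
D=[((395.3,37.7),(.058,.062,.006)),((399.7,154.3),(.058,-.062,.006)),((290.6,169.3),(-.07,-.062,.006)),((197.6,108.3),(-.165,.022,.006)),((205,147),(-.165,-.022,.006)),((306.5,43.3),(-.042,.06,.056)),((351.5,36.7),(.002,.06,.056)),((361.5,164),(.002,-.06,.056)),((320.6,170),(-.042,-.06,.056)),((288.2,135.3),(-.07,-.025,.036)),((297.6,134.7),(-.058,-.025,.036))]
M=[((197.5,269.5),(-.155,.01,.014)),((193.75,283.5),(-.155,-.01,.014)),((307.75,307.5),(0,0,.012))]
for nm,X,p0 in [("dock",D,(.62,.09,-.1)),("mag",M,(.585,-.16,-.28))]:
    uv=np.array([a for a,b in X]); P=np.array([b for a,b in X])
    r=least_squares(lambda p:(proj(c,pose(p,P))-uv).ravel(),p0,loss='soft_l1'); print(nm,r.x.round(4),np.degrees(r.x[2])); print((proj(c,pose(r.x,P))-uv).round(1).tolist())
    # side overlay
    im=cv2.imread('pics/side0.png')
    for u in proj(cam('side'),pose(r.x,P)): cv2.circle(im,tuple(int(round(v*1)) for v in u),2,(255,0,255),-1)
    cv2.imwrite(f'pics/so_{nm}.png',cv2.resize(im[170:320,230:350],None,fx=4,fy=4)) 
    if nm=='dock':
        for q,l in [('nest',(0,0,.006)),('knob',(-.064,.1,.058)),('knobopen',(-.064,.18,.058)),('bridge',(-.02,0,.046))]: print(q,pose(r.x,l).round(4),proj(cam('side'),pose(r.x,l)).round(),proj(cam('scene'),pose(r.x,l)).round())
E
```

```text
dock [0.6235 0.0903 0.1412] 8.091022857106516
[[0.3, -1.1], [-0.0, 0.1], [0.2, 0.5], [-0.7, -0.9], [-0.0, 0.1], [-1.0, -1.9], [2.0, -2.8], [1.0, 0.9], [-1.2, 1.0], [-1.0, 3.9], [0.9, 2.8]]
nest [[0.6235 0.0903 0.006 ]] [[305. 227.]] [[297. 246.]]
knob [[0.546  0.1803 0.058 ]] [[276. 199.]] [[318. 212.]]
knobopen [[0.5348 0.2595 0.058 ]] [[269. 185.]] [[341. 207.]]
bridge [[0.6037 0.0875 0.046 ]] [[299. 218.]] [[294. 231.]]
mag [ 0.5894 -0.1632 -0.3088] -17.695344085786576
[[-0.5, 0.1], [-0.4, -0.4], [1.9, 0.4]]
```

View pics/so_dock.png

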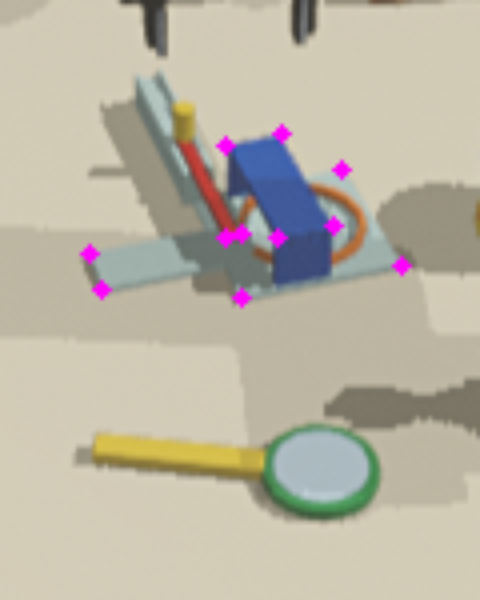

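View pics/so_mag.png

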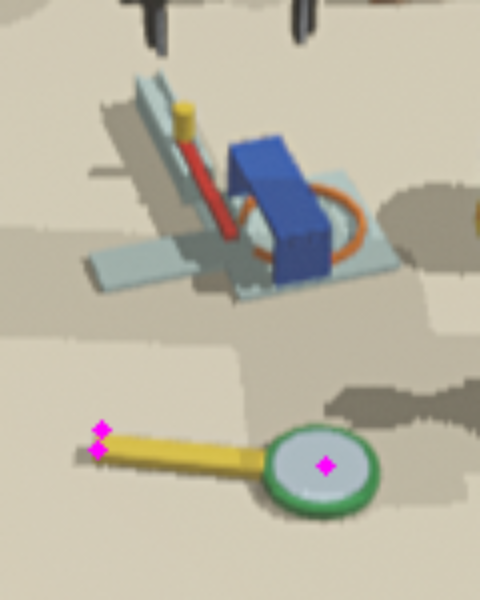

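Call:
arm_command(steps=[{"grip": 0,"ax": -8.1,"dx": 0},{"dy": 42,"dz": -7,"dx": 20,"grip": 0},{"dy": 45,"dz": -7,"dx": 20,"grip": 0},{"dy": 45,"dz": -8,"dx": 20,"grip": 0},{"dy": 45,"dz": -8,"dx": 25,"grip": 0},{"dx": 0,"dy": 0,"dz": 0,"grip": 0}], newtons=30)

```text
invalid input
```

```bash
cat > look.py <<'E'
from h import *
import sys
def look(tag,pts={}):
    s=sensors.state(); im=camera('wrist'); cv2.imwrite(f'pics/{tag}.png',im)
    c=cam('wrist',s); o=im.copy()
    for k,P in pts.items():
        u=proj(c,P)[0]; print(k,u.round(1)); cv2.drawMarker(o,(int(round(u[0])),int(round(u[1]))),(255,0,255),0,8,1)
    cv2.imwrite(f'pics/{tag}_o.png',o); print(s['clock'],s['ee_pos'].round(4),s['contact_force'].round(1),round(s['finger_gap'],3)); return s,c,im
DOCK=(.6235,.0903,.1412)
E
python3 - <<'E'
from look import *
T=tool(sensors.state()); print(T.round(3))
look('w1',{'ktop':pose(DOCK,(-.064,.1,.066)),'kpt':pose(DOCK,(-.064,.1,.058)),'tip':pose(DOCK,(-.064,-.025,.036)),'chan1':pose(DOCK,(-.051,.062,.032)),'chan2':pose(DOCK,(-.077,.062,.032)),'b1':pose(DOCK,(-.042,-.06,.056)),'b2':pose(DOCK,(.002,.06,.056))})
E
```

```text
[[ 0.    -0.     1.     0.55 ]
 [-0.     1.     0.     0.   ]
 [-1.    -0.     0.     0.231]
 [ 0.     0.     0.     1.   ]]
ktop [275.3  -9.3]
kpt [275.4  -5.6]
tip [292.9 138.3]
chan1 [294.4  46.8]
chan2 [268.4  50.8]
b1 [319.4 170.9]
b2 [353.6  33.8]
1.05 [0.55   0.     0.2313] [-0.2  0.3 -0.1] 1.001
```

View pics/w1_o.png

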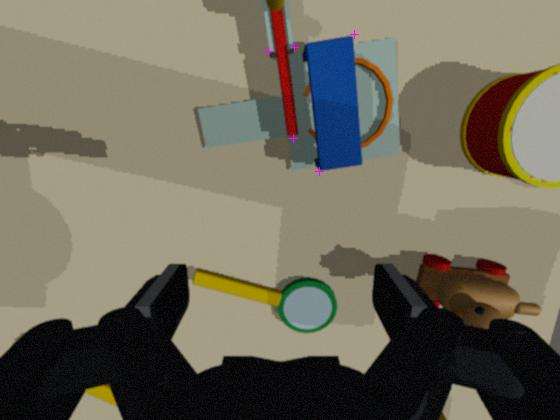

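Call:
arm_command(steps=[{"grip": 0,"dx": 0,"dy": 0,"dz": 0,"ax": -8.1,"ay": 0,"az": 0},{"grip": 0,"dx": 20,"dy": 42,"dz": 5,"ax": 0,"ay": 0,"az": 0},{"grip": 0,"dx": 20,"dy": 46,"dz": 5,"ax": 0,"ay": 0,"az": 0},{"grip": 0,"dx": 20,"dy": 46,"dz": 6,"ax": 0,"ay": 0,"az": 0},{"grip": 0,"dx": 25,"dy": 45,"dz": 6,"ax": 0,"ay": 0,"az": 0},{"grip": 0,"dx": 0,"dy": 0,"dz": 0,"ax": 0,"ay": 0,"az": 0}], newtons=30)

```text
clock: 1.7
ee_pos: [0.5446, 0.1818, 0.1445]
eef_rot: [3.068, 1.566, -3.069]
contact_force: [0.3, -0.7, -0.6]
finger_gap: 0.504
```

```bash
python3 - <<'E'
from look import *
T=tool(sensors.state()); print(T.round(3))
look('w1',{'ktop':pose(DOCK,(-.064,.1,.066)),'kpt':pose(DOCK,(-.064,.1,.058)),'tip':pose(DOCK,(-.064,-.025,.036)),'chan1':pose(DOCK,(-.051,.062,.032)),'chan2':pose(DOCK,(-.077,.062,.032)),'b1':pose(DOCK,(-.042,-.06,.056)),'b2':pose(DOCK,(.002,.06,.056))})
E
```

```text
[[-0.004 -0.145  0.989  0.545]
 [-0.     0.989  0.145  0.182]
 [-1.     0.    -0.004  0.145]
 [ 0.     0.     0.     1.   ]]
ktop [281.7 225.5]
kpt [281.7 222.2]
tip [280.9 340.6]
chan1 [296.2 254.3]
chan2 [266.8 254.1]
b1 [304.7 387.7]
b2 [362.7 268.9]
1.7 [0.5446 0.1818 0.1445] [ 0.3 -0.7 -0.6] 0.504
```

View pics/w1_o.png

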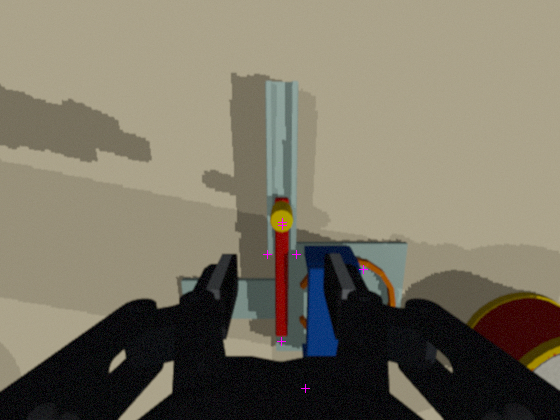

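Everything lines up with my model: knob top at (282,221), bolt tip at (281,336), and the channel end matches. Next I'll descend and grip the knob.

Call:
arm_command(steps=[{"grip": 0,"dx": 40,"dy": 1,"dz": 1,"ax": 0,"ay": 0,"az": 0},{"grip": 0,"dx": 40,"dy": 0,"dz": 0,"ax": 0,"ay": 0,"az": 0},{"grip": 0,"dx": 23,"dy": 0,"dz": 0,"ax": 0,"ay": 0,"az": 0},{"grip": 1,"dx": 0,"dy": 0,"dz": 0,"ax": 0,"ay": 0,"az": 0},{"grip": 1,"dx": 0,"dy": 0,"dz": 0,"ax": 0,"ay": 0,"az": 0},{"grip": 1,"dx": 0,"dy": 0,"dz": 0,"ax": 0,"ay": 0,"az": 0},{"grip": 1,"dx": 0,"dy": 0,"dz": 0,"ax": 0,"ay": 0,"az": 0}], newtons=30)

```text
clock: 2.45
ee_pos: [0.5455, 0.178, 0.0449]
eef_rot: [-3.003, 1.566, -2.862]
contact_force: [-7.3, -2.3, -10.4]
finger_gap: 0.198
```

```bash
python3 - <<'E'
from look import *
s,c,im=look('w2',{'knobopen':pose(DOCK,(-.064,.18,.066))}); print(tool(s).round(3), s['torque'])
E
```

```text
knobopen [281.1  92.2]
2.45 [0.5455 0.178  0.0449] [ -7.3  -2.3 -10.4] 0.198
[[-0.005 -0.141  0.99   0.546]
 [-0.001  0.99   0.141  0.178]
 [-1.    -0.001 -0.005  0.045]
 [ 0.     0.     0.     1.   ]] [-0.41550256  1.14089767  0.03646318]
```

View pics/w2_o.png

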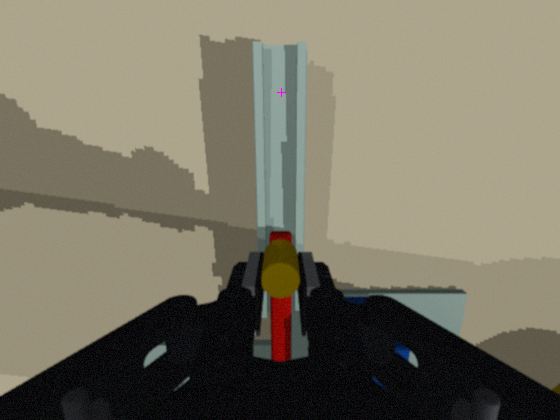

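Call:
arm_command(steps=[{"grip": 1,"dx": 0,"dy": 12,"dz": 0,"ax": 0,"ay": 0,"az": 0},{"grip": 1,"dx": 0,"dy": 14,"dz": 0,"ax": 0,"ay": 0,"az": 0},{"grip": 1,"dx": 0,"dy": 14,"dz": 0,"ax": 0,"ay": 0,"az": 0},{"grip": 1,"dx": 0,"dy": 14,"dz": 0,"ax": 0,"ay": 0,"az": 0},{"grip": 1,"dx": 0,"dy": 14,"dz": 0,"ax": 0,"ay": 0,"az": 0},{"grip": 1,"dx": 0,"dy": 9,"dz": 0,"ax": 0,"ay": 0,"az": 0},{"grip": 1,"dx": 0,"dy": 0,"dz": 0,"ax": 0,"ay": 0,"az": 0}], newtons=40)

```text
clock: 3.2
ee_pos: [0.5344, 0.2537, 0.0449]
eef_rot: [-2.655, 1.564, -2.513]
contact_force: [-9.3, -8.0, -7.9]
finger_gap: 0.189
```

```bash
python3 - <<'E'
from look import *
s,c,im=look('w3',{'knobopen':pose(DOCK,(-.064,.18,.066)),'tip':pose(DOCK,(-.064,.055,.036))}); print(tool(s).round(3), s['torque'])
cv2.imwrite('pics/s3.png',cv2.resize(camera('side')[130:280,200:360],None,fx=4,fy=4))
E
```

```text
knobopen [281.7 282.2]
tip [281.2 435.5]
3.2 [0.5344 0.2537 0.0449] [-9.3 -8.  -7.9] 0.189
[[-0.005 -0.142  0.99   0.534]
 [-0.004  0.99   0.142  0.254]
 [-1.    -0.003 -0.006  0.045]
 [ 0.     0.     0.     1.   ]] [-1.26741547  1.31505714  0.07641115]
```

View pics/w3_o.png

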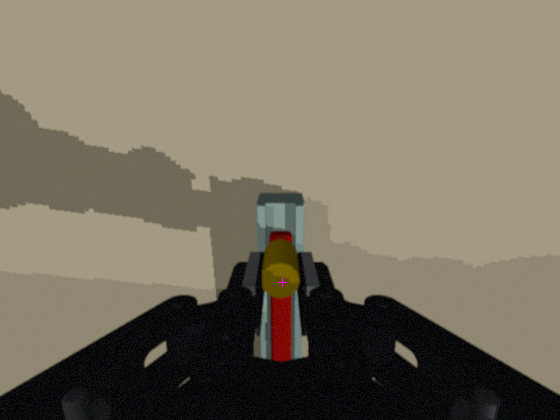

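View pics/s3.png

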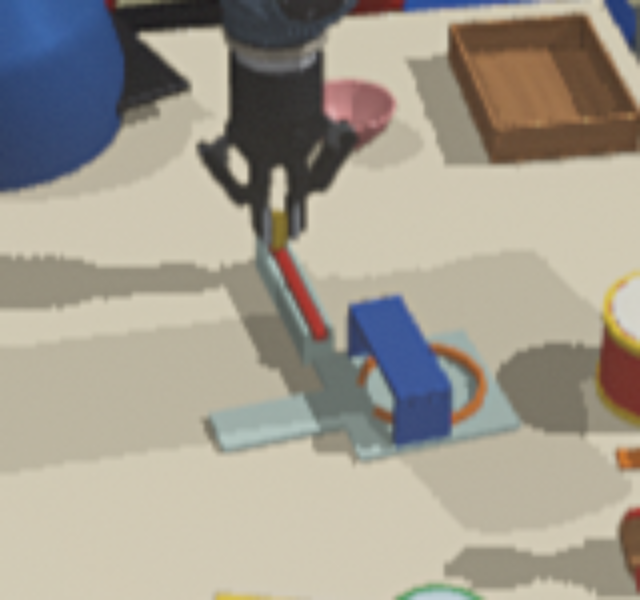

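Call:
arm_command(steps=[{"grip": 1,"dx": 0,"dy": 5,"dz": 0,"ax": 0,"ay": 0,"az": 0},{"grip": 1,"dx": 0,"dy": 3,"dz": 0,"ax": 0,"ay": 0,"az": 0},{"grip": 1,"dx": 0,"dy": 0,"dz": 0,"ax": 0,"ay": 0,"az": 0}])

```text
clock: 3.6
ee_pos: [0.5338, 0.258, 0.0449]
eef_rot: [-2.376, 1.561, -2.234]
contact_force: [-4.9, -31.1, -1.5]
finger_gap: 0.191
```

Call:
arm_command(steps=[{"grip": 1,"dx": 0,"dy": -5,"dz": 0,"ax": 0,"ay": 0,"az": 0},{"grip": 0,"dx": 0,"dy": 0,"dz": 0,"ax": 0,"ay": 0,"az": 0},{"grip": 0,"dx": 0,"dy": 0,"dz": 0,"ax": 0,"ay": 0,"az": 0},{"grip": 0,"dx": -40,"dy": 0,"dz": 0,"ax": 0,"ay": 0,"az": 0},{"grip": 0,"dx": -45,"dy": 0,"dz": 0,"ax": 0,"ay": 0,"az": 0},{"grip": 0,"dx": 0,"dy": -45,"dz": -13,"ax": 0,"ay": 0,"az": 0},{"grip": 0,"dx": 0,"dy": -47,"dz": -13,"ax": 0,"ay": 0,"az": 0}])

```text
clock: 4.3
ee_pos: [0.5246, 0.1635, 0.1325]
eef_rot: [0.064, 1.565, 0.208]
contact_force: [1.2, -0.7, -0.2]
finger_gap: 0.498
```

```bash
python3 - <<'E'
from look import *
s,c,im=look('w4',{'knobopen':pose(DOCK,(-.064,.18,.066)),'tip':pose(DOCK,(-.064,.055,.036)),'rimback':pose(DOCK,(.049,0,.014)),'f':pose(DOCK,(.058,.062,.006)),'t':pose(DOCK,(-.165,.022,.006)),'t2':pose(DOCK,(-.165,-.022,.006))}); print(tool(s).round(3))
E
```

```text
knobopen [317.1  86.6]
tip [307.3 252.8]
rimback [422.8 297.3]
f [437.4 232.7]
t [197.  272.4]
t2 [200.2 312.9]
4.3 [0.5246 0.1635 0.1325] [ 1.2 -0.7 -0.2] 0.498
[[ 0.006 -0.143  0.99   0.525]
 [ 0.001  0.99   0.143  0.164]
 [-1.     0.     0.006  0.132]
 [ 0.     0.     0.     1.   ]]
```

View pics/w4_o.png

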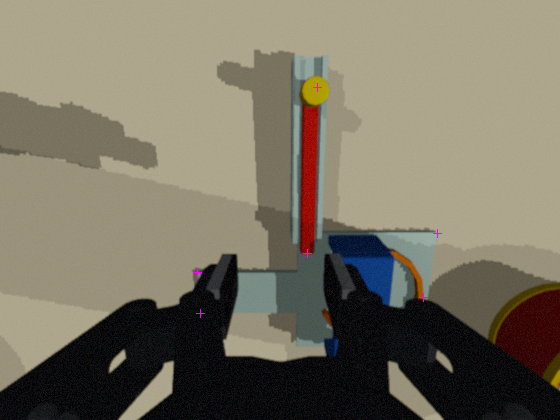

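Call:
arm_command(steps=[{"grip": 0,"dx": 0,"dy": -47,"dz": -12,"ax": 0,"ay": 0,"az": 0},{"grip": 0,"dx": 0,"dy": -48,"dz": -14,"ax": 0,"ay": 0,"az": 0},{"grip": 0,"dx": 0,"dy": -48,"dz": -14,"ax": 0,"ay": 0,"az": 0},{"grip": 0,"dx": 0,"dy": -48,"dz": -14,"ax": 0,"ay": 0,"az": 0},{"grip": 0,"dx": 0,"dy": -48,"dz": -14,"ax": 0,"ay": 0,"az": 0},{"grip": 0,"dx": 0,"dy": -46,"dz": -14,"ax": 0,"ay": 0,"az": 0},{"grip": 0,"dx": 0,"dy": 0,"dz": 0,"ax": -8.1,"ay": 0,"az": 0},{"grip": 0,"dx": 0,"dy": 0,"dz": 0,"ax": -8.1,"ay": 0,"az": 0}])

```text
clock: 5.15
ee_pos: [0.483, -0.1321, 0.131]
eef_rot: [-0.799, 1.568, -0.372]
contact_force: [0.6, -0.4, 0.3]
finger_gap: 0.497
```

Call:
arm_command(steps=[{"grip": 0,"dx": 0,"dy": 0,"dz": 0,"ax": -8.1,"ay": 0,"az": 0},{"grip": 0,"dx": 0,"dy": 0,"dz": 0,"ax": -8.1,"ay": 0,"az": 0},{"grip": 0,"dx": 0,"dy": 0,"dz": 0,"ax": -8.1,"ay": 0,"az": 0},{"grip": 0,"dx": 0,"dy": 0,"dz": 0,"ax": -8.1,"ay": 0,"az": 0},{"grip": 0,"dx": 0,"dy": 0,"dz": 0,"ax": -8.1,"ay": 0,"az": 0},{"grip": 0,"dx": 0,"dy": 0,"dz": 0,"ax": -8.1,"ay": 0,"az": 0},{"grip": 0,"dx": 0,"dy": 0,"dz": 0,"ax": 0,"ay": 0,"az": 0}])

```text
clock: 5.85
ee_pos: [0.4832, -0.1305, 0.1308]
eef_rot: [-1.642, 1.568, -0.368]
contact_force: [0.4, -0.4, -1.5]
finger_gap: 0.504
```

```bash
python3 - <<'E'
from look import *
MAG=(.589,-.165,np.radians(-17.2))
s,c,im=look('w5',{k:pose(MAG,v) for k,v in dict(e1=(-.155,.01,.014),e2=(-.155,-.01,.014),c=(0,0,.012),g=(-.11,0,.014)).items()}); print(tool(s).round(3),s['joints'].round(2))
E
```

```text
e1 [289.3 156.8]
e2 [265.  156.7]
c [276.9 318.5]
g [277.1 209.5]
5.85 [ 0.4832 -0.1305  0.1308] [ 0.4 -0.4 -1.5] 0.504
[[ 0.002 -0.956  0.292  0.483]
 [-0.001  0.292  0.956 -0.131]
 [-1.    -0.003 -0.     0.131]
 [ 0.     0.     0.     1.   ]] [-0.36  0.4   1.87 -0.    0.87 -1.63]
```

View pics/w5_o.png

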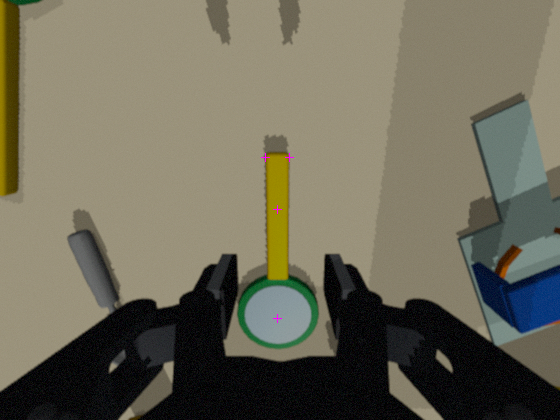

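The smaller glass is now aligned under the gripper: handle end at (278,153), lens centre at (278,312). It sits about 4 mm nearer the robot than I estimated. Next I'll descend and grasp.

Call:
arm_command(steps=[{"grip": 0,"dx": 35,"dy": 3,"dz": -2,"ax": 0,"ay": 0,"az": 0},{"grip": 0,"dx": 40,"dy": 0,"dz": 0,"ax": 0,"ay": 0,"az": 0},{"grip": 0,"dx": 30,"dy": 0,"dz": 0,"ax": 0,"ay": 0,"az": 0},{"grip": 0,"dx": 15,"dy": 0,"dz": 0,"ax": 0,"ay": 0,"az": 0},{"grip": 0,"dx": 6,"dy": 0,"dz": 0,"ax": 0,"ay": 0,"az": 0},{"grip": 0,"dx": 0,"dy": 0,"dz": 0,"ax": 0,"ay": 0,"az": 0}])

```text
clock: 6.5
ee_pos: [0.4791, -0.1313, 0.0036]
eef_rot: [1.957, 1.571, -3.056]
contact_force: [0.7, 0.0, 0.4]
finger_gap: 0.502
```

Call:
arm_command(steps=[{"grip": 0.6,"dx": 0,"dy": 0,"dz": 0,"ax": 0,"ay": 0,"az": 0},{"grip": 1,"dx": 0,"dy": 0,"dz": 0,"ax": 0,"ay": 0,"az": 0},{"grip": 1,"dx": 0,"dy": 0,"dz": 0,"ax": 0,"ay": 0,"az": 0},{"grip": 1,"dx": 0,"dy": 0,"dz": 0,"ax": 0,"ay": 0,"az": 0},{"grip": 1,"dx": 0,"dy": 0,"dz": 0,"ax": 0,"ay": 0,"az": 0}], newtons=60)

```text
clock: 7.0
ee_pos: [0.4796, -0.1315, 0.0049]
eef_rot: [-1.609, 1.569, -0.337]
contact_force: [-1.3, -0.2, 6.0]
finger_gap: 0.209
```

```bash
python3 - <<'E'
from look import *
s,c,im=look('w6'); print(tool(s).round(3))
E
```

```text
7.0 [ 0.4796 -0.1315  0.0049] [-1.3 -0.2  6. ] 0.209
[[ 0.002 -0.956  0.295  0.48 ]
 [-0.001  0.295  0.956 -0.132]
 [-1.    -0.002 -0.     0.005]
 [ 0.     0.     0.     1.   ]]
```

View pics/w6_o.png

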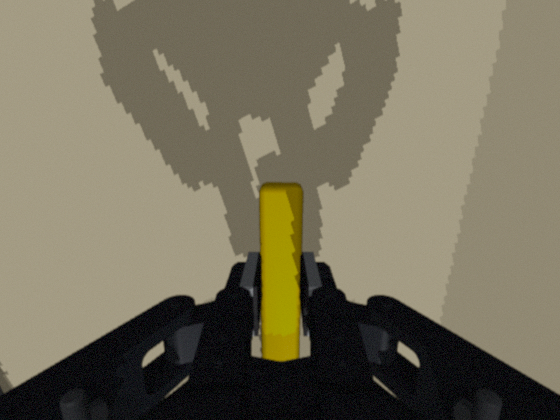

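Call:
arm_command(steps=[{"grip": 1,"dx": -20,"dy": 0,"dz": 0,"ax": 0,"ay": 0,"az": 0},{"grip": 1,"dx": -30,"dy": 0,"dz": 0,"ax": 0,"ay": 0,"az": 0},{"grip": 1,"dx": 0,"dy": 0,"dz": 0,"ax": -6,"ay": 0,"az": 0},{"grip": 1,"dx": 0,"dy": 0,"dz": 0,"ax": -7,"ay": 0,"az": 0},{"grip": 1,"dx": 0,"dy": 0,"dz": 0,"ax": -7,"ay": 0,"az": 0},{"grip": 1,"dx": 0,"dy": 0,"dz": 0,"ax": -5.2,"ay": 0,"az": 0},{"grip": 1,"dx": 0,"dy": 30,"dz": 0,"ax": 0,"ay": 0,"az": 0},{"grip": 1,"dx": 0,"dy": 16,"dz": 0,"ax": 0,"ay": 0,"az": 0}], newtons=80)

```text
clock: 7.85
ee_pos: [0.4321, -0.1376, 0.0541]
eef_rot: [-2.819, 1.571, -1.107]
contact_force: [-0.4, -0.4, -0.2]
finger_gap: 0.202
```

Call:
arm_command(steps=[{"grip": 1,"dx": 0,"dy": 0,"dz": 20,"ax": 0,"ay": 0,"az": 0},{"grip": 1,"dx": 0,"dy": 0,"dz": 40,"ax": 0,"ay": 0,"az": 0},{"grip": 1,"dx": 0,"dy": 0,"dz": 40,"ax": 0,"ay": 0,"az": 0},{"grip": 1,"dx": 0,"dy": 0,"dz": 40,"ax": 0,"ay": 0,"az": 0},{"grip": 1,"dx": 0,"dy": 0,"dz": 35,"ax": 0,"ay": 0,"az": 0},{"grip": 1,"dx": 0,"dy": 0,"dz": 24,"ax": 0,"ay": 0,"az": 0},{"grip": 1,"dx": 0,"dy": 0,"dz": 0,"ax": 0,"ay": 0,"az": 0},{"grip": 1,"dx": 0,"dy": 0,"dz": 0,"ax": 0,"ay": 0,"az": 0}])

```text
clock: 8.65
ee_pos: [0.4057, 0.0594, 0.0541]
eef_rot: [-1.742, 1.569, -0.029]
contact_force: [0.3, -0.4, -1.3]
finger_gap: 0.209
```

```bash
python3 - <<'E'
from look import *
s,c,im=look('w7'); T=tool(s);print(T.round(3))
P=pose(DOCK,[(-.165,.022,.006),(-.165,-.022,.006)]);print(proj(c,P).round(1))
cv2.imwrite('pics/s7.png',cv2.resize(camera('side')[150:300,180:360],None,fx=4,fy=4)); cv2.imwrite('pics/sc7.png',cv2.resize(camera('scene')[170:300,180:360],None,fx=4,fy=4))
E
```

```text
8.65 [0.4057 0.0594 0.0541] [ 0.3 -0.4 -1.3] 0.209
[[ 0.001 -0.99  -0.142  0.406]
 [-0.    -0.142  0.99   0.059]
 [-1.    -0.001 -0.     0.054]
 [ 0.     0.     0.     1.   ]]
[[310.1 309.5]
 [247.  309.4]]
```

View pics/w7_o.png

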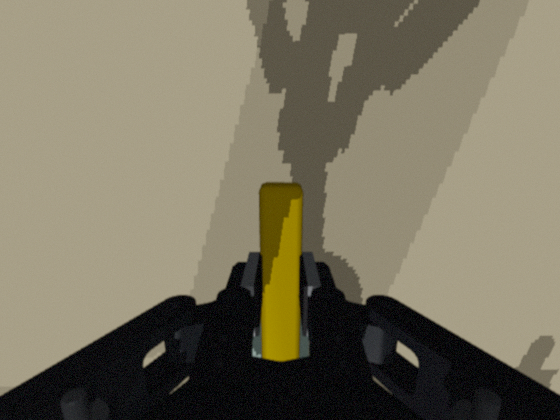

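View pics/s7.png

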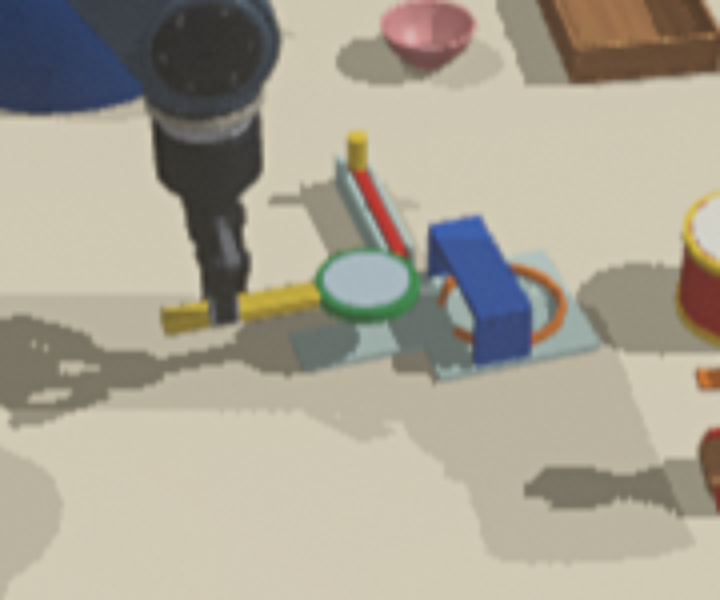

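View pics/sc7.png

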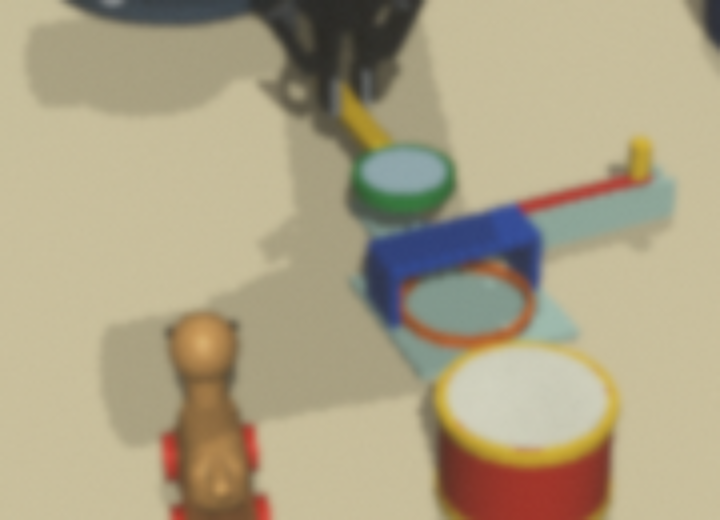

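```bash
python3 - <<'E'
from look import *
s=sensors.state();c=cam('wrist',s)
def todock(P):
    d=np.array(P[:2])-DOCK[:2]; a=DOCK[2]; return np.round([1e3*(d[0]*np.cos(a)+d[1]*np.sin(a)),1e3*(-d[0]*np.sin(a)+d[1]*np.cos(a))],1)
print('tcp',todock(s['ee_pos']))
z=.0492
print('end',todock(back(c,(260.5,184),z+.014)),todock(back(c,(301.5,184),z+.014)))
print('far handle mid', todock(back(c,(281,358),z+.014)))
print('side lens',todock(back(cam('side'),(272,219.5),z+.012)),'side nest via rim',end=' ')
print('scene lens',todock(back(cam('scene'),(281,213.3),z+.012)))
# nest/rim in side+scene: rim ellipse points
for n in ('side','scene'):
    im=camera(n); hsv=cv2.cvtColor(im,cv2.COLOR_BGR2HSV)
    cc=cam(n)
    th=np.linspace(0,2*np.pi,60)
    o=im.copy()
    for r,z2,col in ((.049,.014,(255,0,255)),(.044,.014,(255,255,0))):
        u=proj(cc,pose(DOCK,np.c_[r*np.cos(th),r*np.sin(th),0*th+z2]))
        S=8; 
        if r==.049: big=cv2.resize(o,None,fx=6,fy=6,interpolation=cv2.INTER_CUBIC)
        cv2.polylines(big,[((u+.5)*6-.5).round().astype(int)],False,col,1)
    u0=proj(cc,pose(DOCK,(0,0,.014)))[0]*6
    x,y=u0.astype(int); cv2.imwrite(f'pics/rim_{n}.png',big[y-250:y+250,x-300:x+300])
E
```

```text
tcp [-220.2   -0.8]
end [-264.8   -8.2] [-264.8    9.5]
far handle mid [-174.7    0.6]
side lens [-1.057e+02  1.000e-01] side nest via rim scene lens [-99.8  -5. ]
```

View pics/rim_side.png

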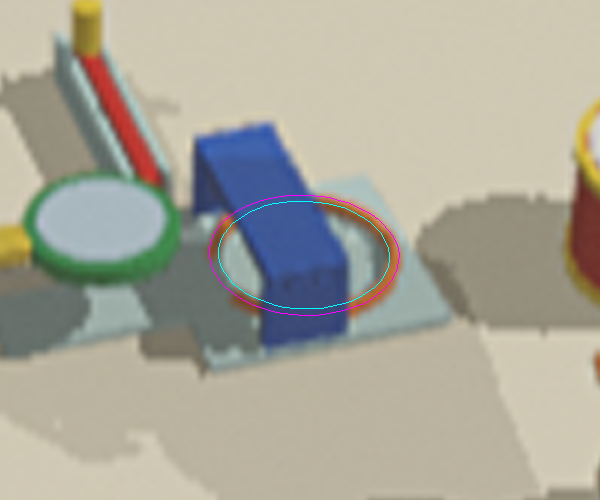

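View pics/rim_scene.png

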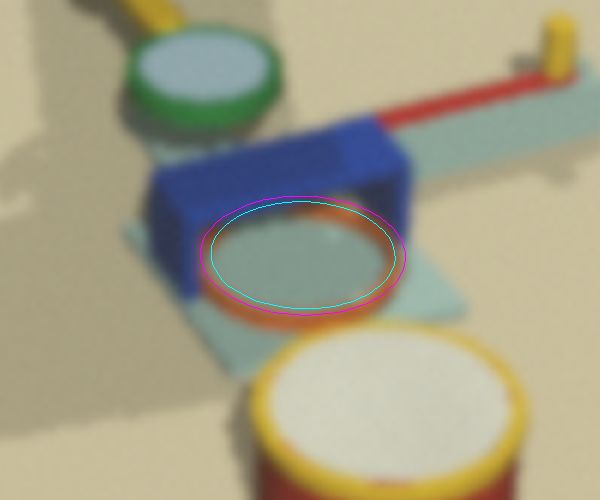

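Call:
arm_command(steps=[{"grip": 1,"dx": 25,"dy": 0,"dz": 0,"ax": 0,"ay": 0,"az": 0},{"grip": 1,"dx": 0,"dy": -15,"dz": 0,"ax": 0,"ay": 0,"az": 0},{"grip": 1,"dx": 0,"dy": -18,"dz": 0,"ax": 0,"ay": 0,"az": 0},{"grip": 1,"dx": 0,"dy": -18,"dz": 0,"ax": 0,"ay": 0,"az": 0},{"grip": 1,"dx": 0,"dy": -18,"dz": 0,"ax": 0,"ay": 0,"az": 0},{"grip": 1,"dx": 0,"dy": -18,"dz": 0,"ax": 0,"ay": 0,"az": 0},{"grip": 1,"dx": 0,"dy": -15,"dz": 0,"ax": 0,"ay": 0,"az": 0},{"grip": 1,"dx": 0,"dy": 0,"dz": 0,"ax": 0,"ay": 0,"az": 0}])

```text
clock: 9.7
ee_pos: [0.5079, 0.0732, 0.0286]
eef_rot: [-1.649, 1.569, 0.062]
contact_force: [0.3, 0.3, -1.2]
finger_gap: 0.205
```

```bash
cat > chk.py <<'E'
from look import *
def todock(P):
    d=np.array(P[:2])-DOCK[:2]; a=DOCK[2]; return np.round([1e3*(d[0]*np.cos(a)+d[1]*np.sin(a)),1e3*(-d[0]*np.sin(a)+d[1]*np.cos(a))],1)
def chk(t):
    s,c,im=look('w'+t); print('tcp',todock(s['ee_pos']))
    out=[]
    for n in ('side','scene'):
        im=camera(n);x,y=proj(cam(n),pose(DOCK,(-.02,0,.03)))[0].astype(int)
        out.append(cv2.resize(im[y-37:y+38,x-50:x+50],None,fx=8,fy=8,interpolation=cv2.INTER_CUBIC)[:600]); print(n,x-50,y-37)
        cv2.imwrite(f'pics/{n}{t}.png',out[-1])
E
python3 -c "
from chk import *
chk('8')"
```

```text
9.7 [0.5079 0.0732 0.0286] [ 0.3  0.3 -1.2] 0.205
tcp [-116.9   -0.7]
side 248 185
scene 243 198
```

View pics/side8.png

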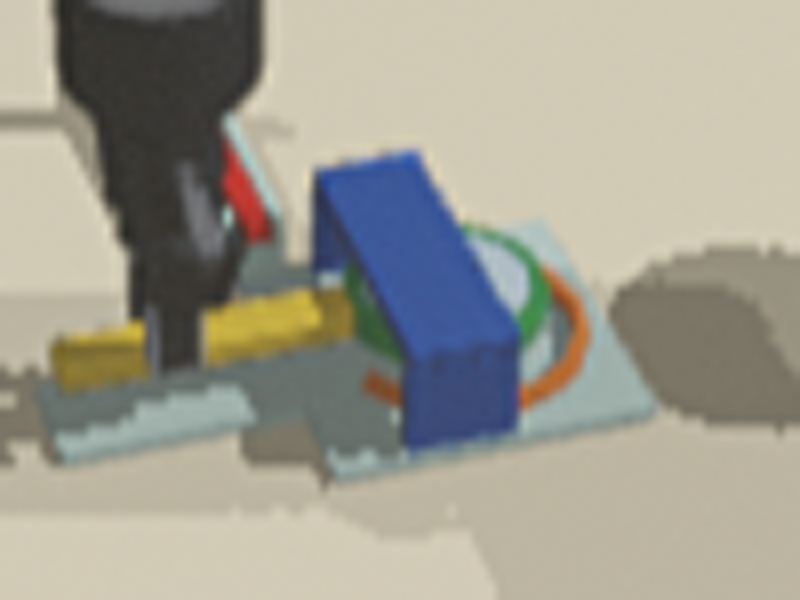

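View pics/scene8.png

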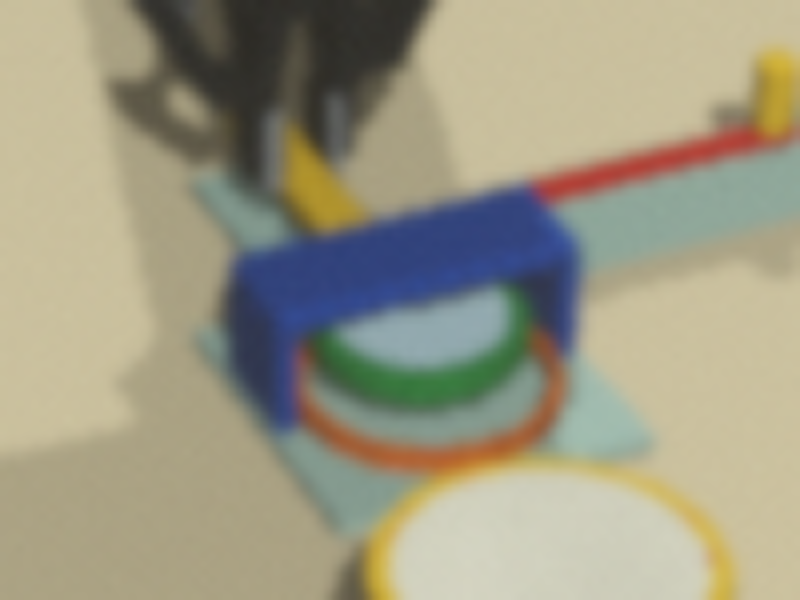

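View pics/w8.png

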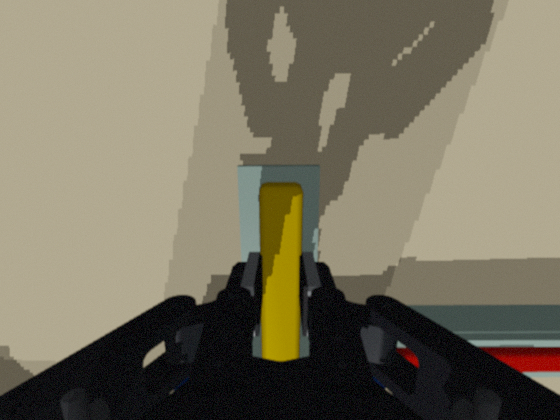

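```bash
python3 - <<'E'
from chk import *
s=sensors.state();c=cam('wrist',s)
for u in [(238.5,165),(319.5,165)]: print('tongue end (true -165,±22)',todock(back(c,u,.006)))
for u in [(260.5,183),(301.5,183)]: print('handle end',todock(back(c,u,.0237+.014)))
print(todock(back(c,(460,371),.036)),'bar edge'); 
# bolt bar columns
E
```

```text
tongue end (true -165,±22) [-168.2  -21.1]
tongue end (true -165,±22) [-168.2   21.4]
handle end [-164.4   -7.7]
handle end [-164.4   10. ]
[-64.3  95.1] bar edge
```

```bash
python3 - <<'E'
from chk import *
th=np.linspace(0,2*np.pi,720)
def ext(n,ox,oy,cx,cy,r,z,f):
    u=proj(cam(n),pose(DOCK,np.c_[cx+r*np.cos(th),cy+r*np.sin(th),0*th+z])); u=(u+.5-[ox,oy])*8
    return f(u)
R=lambda u:u[:,0].max().round(); B=lambda u:u[:,1].max().round(); L=lambda u:u[:,0].min().round()
print('side rim outer right',ext('side',248,185,0,0,.049,.014,R),'inner',ext('side',248,185,0,0,.044,.014,R),'meas 590')
print('scene rim top outer bottom/left/right',[ext('scene',243,198,0,0,.049,.014,f) for f in (B,L,R)],'base bottom',ext('scene',243,198,0,0,.049,.006,B))
for cx in (-.012,-.009,-.006,-.003,0):
    print(cx,'side R',ext('side',248,185,cx,0,.04,.036,R),ext('side',248,185,cx,0,.04,.024,R),'scene B',ext('scene',243,198,cx,0,.04,.0237,B),'R',ext('scene',243,198,cx,0,.04,.036,R))
E
python3 - <<'E'
import cv2
for n in('side','scene'):
    im=cv2.imread(f'pics/{n}8.png'); cv2.imwrite(f'pics/{n}8z.png',cv2.resize(im[180:500,260:680],None,fx=1.8,fy=1.8))
E
```

```text
side rim outer right 587.0 inner 574.0 meas 590
scene rim top outer bottom/left/right [np.float64(451.0), np.float64(298.0), np.float64(572.0)] base bottom 469.0
-0.012 side R 537.0 535.0 scene B 395.0 R 533.0
-0.009 side R 544.0 543.0 scene B 399.0 R 537.0
-0.006 side R 551.0 550.0 scene B 404.0 R 541.0
-0.003 side R 559.0 557.0 scene B 409.0 R 545.0
0 side R 566.0 565.0 scene B 413.0 R 548.0
```

View pics/side8z.png

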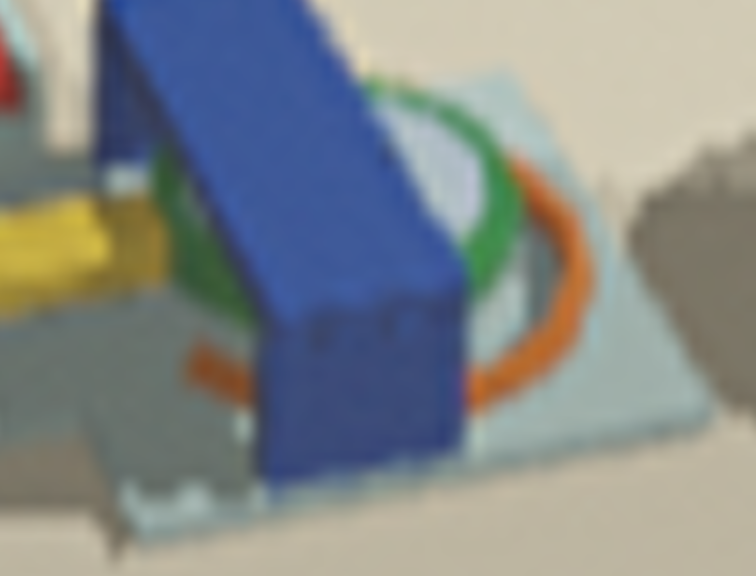

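View pics/scene8z.png

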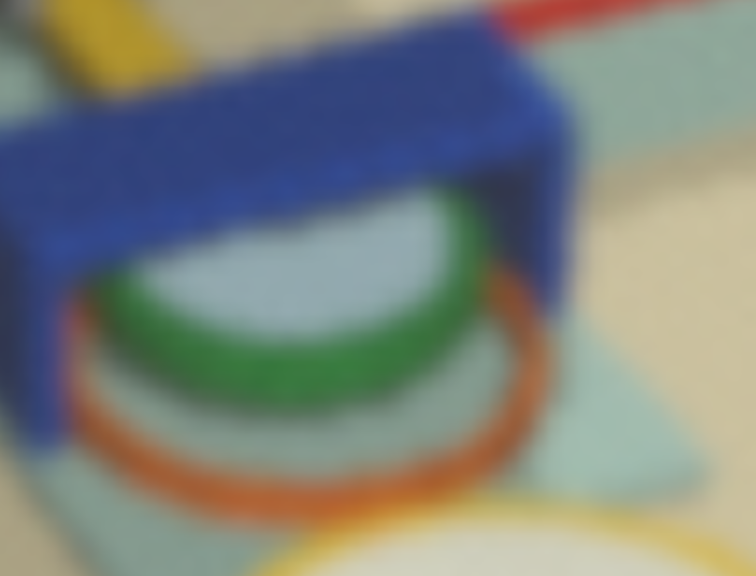

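Call:
arm_command(steps=[{"grip": 1,"dx": 0,"dy": -5,"dz": -1,"ax": 0,"ay": 0,"az": 0},{"grip": 1,"dx": 0,"dy": -2,"dz": 0,"ax": 0,"ay": 0,"az": 0},{"grip": 1,"dx": 5,"dy": 0,"dz": 0,"ax": 0,"ay": 0,"az": 0},{"grip": 1,"dx": 4,"dy": 0,"dz": 0,"ax": 0,"ay": 0,"az": 0},{"grip": 1,"dx": 0,"dy": 0,"dz": 0,"ax": 0,"ay": 0,"az": 0}])

```text
clock: 10.35
ee_pos: [0.5128, 0.0736, 0.0188]
eef_rot: [1.472, 1.569, -3.099]
contact_force: [-0.3, -0.5, -0.6]
finger_gap: 0.205
```

```bash
python3 -c "
from chk import *
chk('9')"
python3 - <<'E'
import cv2,numpy as np
a=[]
for n in('side','scene'):
    im=cv2.imread(f'pics/{n}9.png'); a.append(cv2.resize(im[180:500,260:680],(400,305)))
cv2.imwrite(f'pics/c9.png',cv2.resize(np.hstack(a),(800,305)))
E
```

```text
10.35 [0.5128 0.0736 0.0188] [-0.3 -0.5 -0.6] 0.205
tcp [-112.    -0.9]
side 248 185
scene 243 198
```

View pics/c9.png

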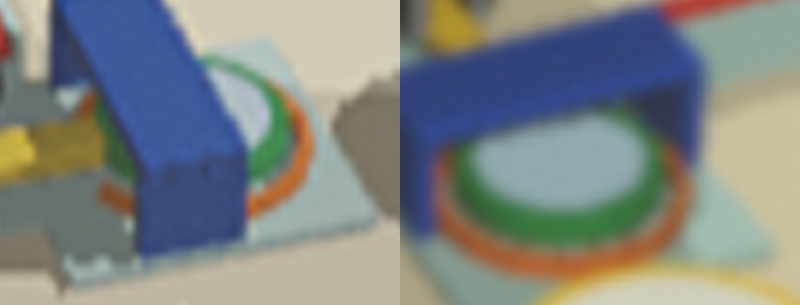

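View pics/w9.png

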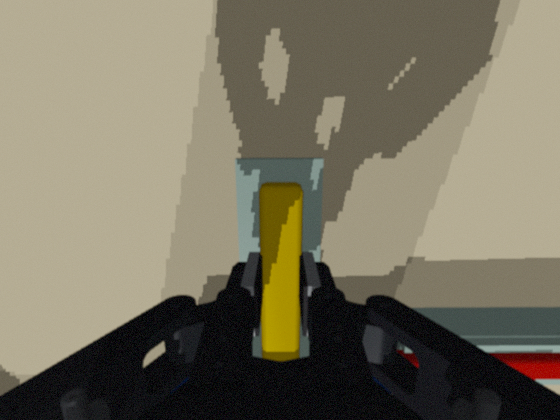

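Call:
arm_command(steps=[{"grip": 1,"dx": 0,"dy": -2,"dz": 0,"ax": 0,"ay": 0,"az": 0},{"grip": 1,"dx": 3,"dy": 0,"dz": 0,"ax": 0,"ay": 0,"az": 0},{"grip": 1,"dx": 3,"dy": 0,"dz": 0,"ax": 0,"ay": 0,"az": 0},{"grip": 1,"dx": 1.5,"dy": 0,"dz": 0,"ax": 0,"ay": 0,"az": 0},{"grip": 1,"dx": 0,"dy": 0,"dz": 0,"ax": 0,"ay": 0,"az": 0}])

```text
clock: 11.0
ee_pos: [0.5152, 0.0739, 0.0117]
eef_rot: [1.479, 1.57, -3.092]
contact_force: [-0.0, 0.1, -1.7]
finger_gap: 0.206
```

```bash
python3 -c "
from chk import *
chk('10')"
python3 - <<'E'
import cv2,numpy as np
a=[]
for n in('side','scene'):
    im=cv2.imread(f'pics/{n}10.png'); a.append(cv2.resize(im[180:500,260:680],(400,305)))
cv2.imwrite(f'pics/c10.png',cv2.resize(np.hstack(a),(800,305)))
E
```

```text
11.0 [0.5152 0.0739 0.0117] [-0.   0.1 -1.7] 0.206
tcp [-109.6   -1. ]
side 248 185
scene 243 198
```

View pics/c10.png

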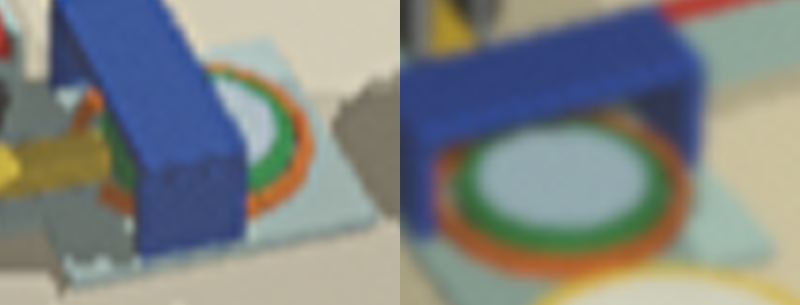

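View pics/w10.png

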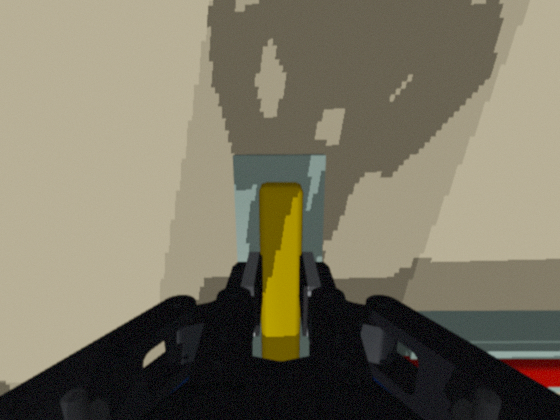

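The lens sits inside the rim and looks centred in both views. The handle is centred on the tongue (handle column 281, tongue columns 235–326). Next I'll lower the last millimetre, release and rise.

Call:
arm_command(steps=[{"grip": 1,"dx": 0.8,"dy": 0,"dz": 0,"ax": 0,"ay": 0,"az": 0},{"grip": 0.3,"dx": 0,"dy": 0,"dz": 0,"ax": 0,"ay": 0,"az": 0},{"grip": 0.1,"dx": 0,"dy": 0,"dz": 0,"ax": 0,"ay": 0,"az": 0},{"grip": 0,"dx": 0,"dy": 0,"dz": 0,"ax": 0,"ay": 0,"az": 0},{"grip": 0,"dx": -20,"dy": 0,"dz": 0,"ax": 0,"ay": 0,"az": 0},{"grip": 0,"dx": -40,"dy": 0,"dz": 0,"ax": 0,"ay": 0,"az": 0},{"grip": 0,"dx": -50,"dy": 0,"dz": 0,"ax": 0,"ay": 0,"az": 0},{"grip": 0,"dx": -10,"dy": 0,"dz": 0,"ax": 0,"ay": 0,"az": 0}], newtons=40)

```text
clock: 11.95
ee_pos: [0.5176, 0.0741, 0.1361]
eef_rot: [-1.66, 1.563, 0.052]
contact_force: [1.5, -0.0, -1.0]
finger_gap: 0.498
```

```bash
python3 -c "
from chk import *
chk('11')"
python3 - <<'E'
import cv2,numpy as np
a=[]
for n in('side','scene'):
    im=cv2.imread(f'pics/{n}11.png'); a.append(cv2.resize(im,(400,300)))
cv2.imwrite(f'pics/c11.png',np.hstack(a))
E
```

```text
11.95 [0.5176 0.0741 0.1361] [ 1.5 -0.  -1. ] 0.498
tcp [-107.1   -1.2]
side 248 185
scene 243 198
```

View pics/c11.png

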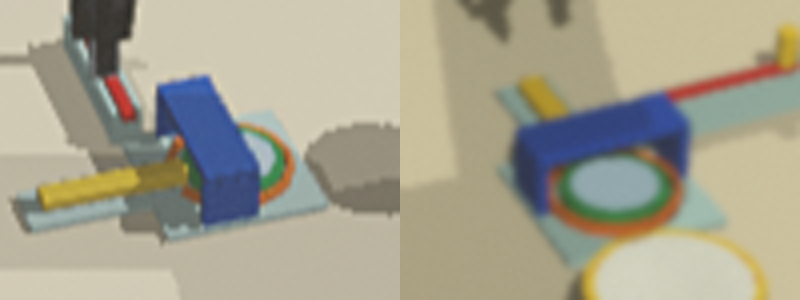

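View pics/w11.png

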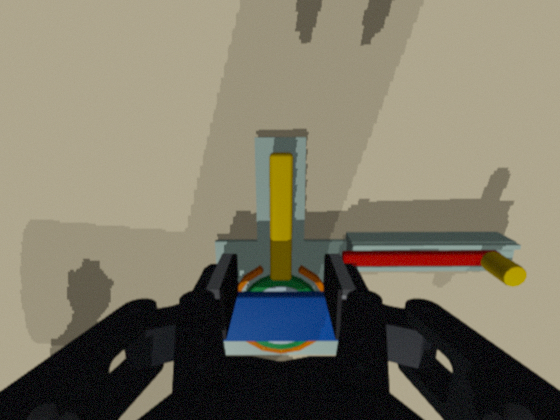

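Call:
arm_command(steps=[{"grip": 0,"dx": 0,"dy": -8,"dz": 20,"ax": 0,"ay": 0,"az": 0},{"grip": 0,"dx": 0,"dy": -9,"dz": 40,"ax": 0,"ay": 0,"az": 0},{"grip": 0,"dx": 0,"dy": -9,"dz": 45,"ax": 0,"ay": 0,"az": 0},{"grip": 0,"dx": 0,"dy": -9,"dz": 45,"ax": 0,"ay": 0,"az": 0},{"grip": 0,"dx": 0,"dy": -8,"dz": 31,"ax": 0,"ay": 0,"az": 0},{"grip": 0,"dx": 0,"dy": 0,"dz": 0,"ax": 0,"ay": 0,"az": 0},{"grip": 0,"dx": 0,"dy": 0,"dz": 0,"ax": 0,"ay": 0,"az": 0}])

```text
clock: 12.8
ee_pos: [0.5314, 0.2592, 0.129]
eef_rot: [1.847, 1.567, -2.722]
contact_force: [-0.9, 0.4, -0.4]
finger_gap: 0.498
```

```bash
python3 -c "
from chk import *
s,c,im=look('w12',{'k':pose(DOCK,(-.064,.18,.066)),'tcpax':(lambda T:(T@[-.005+.08,0,0,1])[:3])(tool(sensors.state()))}); print(todock(s['ee_pos']),tool(s).round(3))
"
```

```text
k [278.7 233. ]
tcpax [278.9 222.7]
12.8 [0.5314 0.2592 0.129 ] [-0.9  0.4 -0.4] 0.498
[-67.4 180.1] [[-0.003 -0.99  -0.142  0.531]
 [-0.001 -0.142  0.99   0.259]
 [-1.     0.003 -0.001  0.129]
 [ 0.     0.     0.     1.   ]]
```

View pics/w12_o.png

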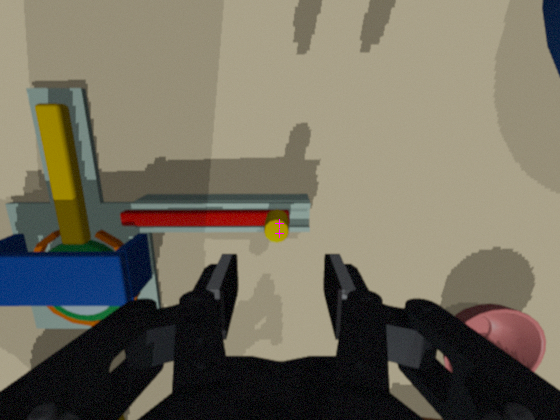

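The knob top at (277,230) matches the model. I'll descend and grip it along the sliding direction.

Call:
arm_command(steps=[{"grip": 0,"dx": 35,"dy": -3,"dz": -1,"ax": 0,"ay": 0,"az": 0},{"grip": 0,"dx": 35,"dy": 0,"dz": 0,"ax": 0,"ay": 0,"az": 0},{"grip": 0,"dx": 16,"dy": 0,"dz": 0,"ax": 0,"ay": 0,"az": 0},{"grip": 0.6,"dx": 0,"dy": 0,"dz": 0,"ax": 0,"ay": 0,"az": 0},{"grip": 1,"dx": 0,"dy": 0,"dz": 0,"ax": 0,"ay": 0,"az": 0},{"grip": 1,"dx": 0,"dy": 0,"dz": 0,"ax": 0,"ay": 0,"az": 0},{"grip": 1,"dx": 0,"dy": 0,"dz": 0,"ax": 0,"ay": 0,"az": 0}], newtons=30)

```text
clock: 13.55
ee_pos: [0.5357, 0.2583, 0.0458]
eef_rot: [-2.005, 1.57, -0.293]
contact_force: [1.7, -2.4, -8.6]
finger_gap: 0.199
```

Call:
arm_command(steps=[{"grip": 1,"dx": 0,"dy": 0,"dz": -8,"ax": 0,"ay": 0,"az": 0},{"grip": 1,"dx": 0,"dy": 0,"dz": -13,"ax": 0,"ay": 0,"az": 0},{"grip": 1,"dx": 0,"dy": 0,"dz": -13,"ax": 0,"ay": 0,"az": 0},{"grip": 1,"dx": 0,"dy": 0,"dz": -13,"ax": 0,"ay": 0,"az": 0},{"grip": 1,"dx": 0,"dy": 0,"dz": -13,"ax": 0,"ay": 0,"az": 0},{"grip": 1,"dx": 0,"dy": 0,"dz": -10,"ax": 0,"ay": 0,"az": 0},{"grip": 1,"dx": 0,"dy": 0,"dz": -6,"ax": 0,"ay": 0,"az": 0},{"grip": 1,"dx": 0,"dy": 0,"dz": 0,"ax": 0,"ay": 0,"az": 0}])

```text
clock: 14.35
ee_pos: [0.5468, 0.1825, 0.0457]
eef_rot: [-1.897, 1.57, -0.186]
contact_force: [2.1, -0.8, 0.6]
finger_gap: 0.192
```

```bash
python3 -c "
from chk import *
chk('13'); print(sensors.state()['torque'])"
python3 - <<'E'
import cv2,numpy as np
a=[]
for n in('side','scene'):
    im=cv2.imread(f'pics/{n}13.png'); a.append(cv2.resize(im,(400,300)))
cv2.imwrite(f'pics/c13.png',np.hstack(a))
E
```

```text
14.35 [0.5468 0.1825 0.0457] [ 2.1 -0.8  0.6] 0.192
tcp [-63. 102.]
side 248 185
scene 243 198
[-0.15683511 -0.17889278 -0.07318238]
```

View pics/c13.png

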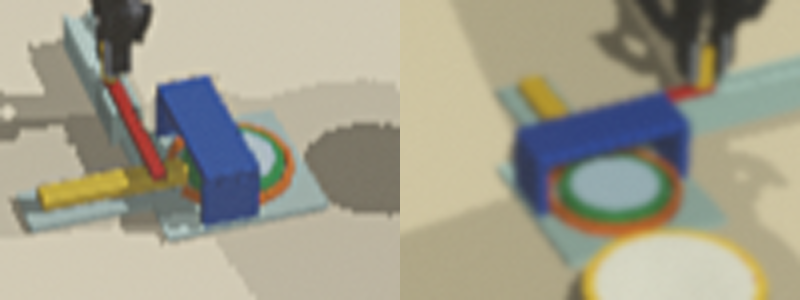

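View pics/w13.png

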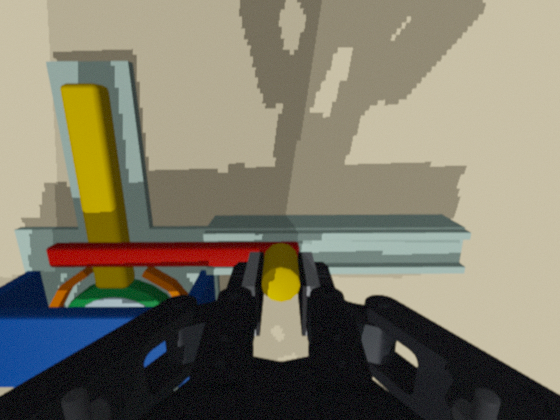

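Call:
arm_command(steps=[{"grip": 1,"dx": 0,"dy": 0,"dz": -3,"ax": 0,"ay": 0,"az": 0},{"grip": 1,"dx": 0,"dy": 0,"dz": -2,"ax": 0,"ay": 0,"az": 0},{"grip": 1,"dx": 0,"dy": 0,"dz": 0,"ax": 0,"ay": 0,"az": 0}])

```text
clock: 14.8
ee_pos: [0.5473, 0.1791, 0.0456]
eef_rot: [-0.905, 1.569, 0.807]
contact_force: [0.5, 5.3, 3.8]
finger_gap: 0.191
```

Call:
arm_command(steps=[{"grip": 1,"dx": 0,"dy": 0,"dz": -3,"ax": 0,"ay": 0,"az": 0},{"grip": 1,"dx": 0,"dy": 0,"dz": -3,"ax": 0,"ay": 0,"az": 0},{"grip": 1,"dx": 0,"dy": 0,"dz": 0,"ax": 0,"ay": 0,"az": 0}])

```text
clock: 15.1
ee_pos: [0.5474, 0.1783, 0.0457]
eef_rot: [-0.277, 1.562, 1.434]
contact_force: [-3.2, 44.9, 1.7]
finger_gap: 0.195
```

The bolt is hard against its home stop, at y=0.178 with a 45 N reaction. I'll relieve the pressure, release and rise.

Call:
arm_command(steps=[{"grip": 1,"dx": 0,"dy": 0,"dz": 6,"ax": 0,"ay": 0,"az": 0},{"grip": 0.3,"dx": 0,"dy": 0,"dz": 0,"ax": 0,"ay": 0,"az": 0},{"grip": 0.2,"dx": 0,"dy": 0,"dz": 0,"ax": 0,"ay": 0,"az": 0},{"grip": 0.2,"dx": -20,"dy": 0,"dz": 0,"ax": 0,"ay": 0,"az": 0},{"grip": 0.2,"dx": -40,"dy": 0,"dz": 0,"ax": 0,"ay": 0,"az": 0},{"grip": 0.2,"dx": -45,"dy": 10,"dz": 0,"ax": 0,"ay": 0,"az": 0},{"grip": 0.2,"dx": 0,"dy": 20,"dz": 0,"ax": 0,"ay": 0,"az": 0},{"grip": 0.2,"dx": 0,"dy": 0,"dz": 0,"ax": 0,"ay": 0,"az": 0}])

```text
clock: 15.9
ee_pos: [0.5159, 0.1734, 0.1509]
eef_rot: [2.016, 1.57, -2.555]
contact_force: [1.1, -0.3, -0.0]
finger_gap: 0.4
```

```bash
python3 -c "
from chk import *
chk('14'); s,c,im=look('w15',{'k0':pose(DOCK,(-.064,.1,.066)),'k3':pose(DOCK,(-.064,.103,.066)),'tip':pose(DOCK,(-.064,-.025,.036)),'chan':pose(DOCK,(-.077,.205,.032)),'tongue':pose(DOCK,(-.165,.022,.006)),'hend':pose(DOCK,(-.155,0,.02))})
cv2.imwrite('pics/side_full.png',camera('side'));cv2.imwrite('pics/scene_full.png',camera('scene'))"
python3 - <<'E'
import cv2,numpy as np
a=[]
for n in('side','scene'):
    im=cv2.imread(f'pics/{n}14.png'); a.append(cv2.resize(im,(400,300)))
cv2.imwrite(f'pics/c14.png',np.vstack([np.hstack(a),cv2.resize(np.hstack([cv2.imread('pics/side_full.png'),cv2.imread('pics/scene_full.png')]),(800,300))]))
E
```

```text
15.9 [0.5159 0.1734 0.1509] [ 1.1 -0.3 -0. ] 0.4
tcp [-94.9  97.4]
side 248 185
scene 243 198
k0 [282.1 255.2]
k3 [285.9 255.2]
tip [139.4 241.3]
chan [401.5 225.8]
tongue [193.4 121.5]
hend [163.8 133.7]
16.05 [0.5173 0.1738 0.1495] [-0.4  0.8 -0.5] 0.398
```

View pics/c14.png

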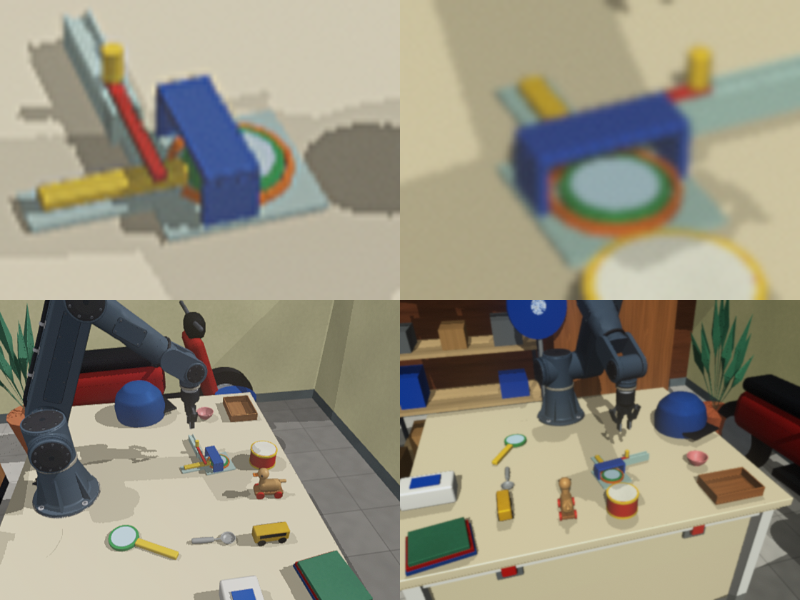

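View pics/w15_o.png

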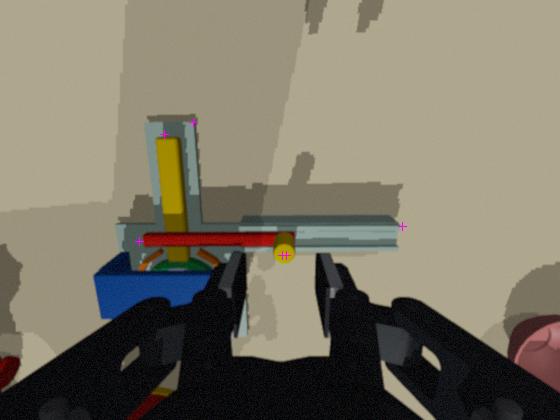

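```bash
python3 - <<'E'
import cv2,numpy as np
for n in('side','scene'):
    a=cv2.imread(f'pics/{n}0.png');b=cv2.imread(f'pics/{n}_full.png')
    for nm,lo,hi,x in [('red',(0,150,60),(8,255,255),0),('knob',(22,120,60),(34,255,255),0)]:
        r=[]
        for im in(a,b):
            roi=im[185:245,262:290] if n=='side' else im[205:232,295:330]
            m=cv2.inRange(cv2.cvtColor(roi,cv2.COLOR_BGR2HSV),lo,hi)
            if nm=='knob':
                k,l,st,ce=cv2.connectedComponentsWithStats(m[:25]); i=1+st[1:,4].argmax() if k>1 else 0; r.append((ce[i].round(2).tolist(),int(st[i,4])))
            else:
                ys,xs=np.nonzero(m); r.append((xs.mean().round(2),ys.mean().round(2),len(xs),xs.max(),ys.max()))
        print(n,nm,r)
A=cv2.imread('pics/side0.png')[185:245,250:330];B=cv2.imread('pics/side_full.png')[185:245,250:330]
cv2.imwrite('pics/cmp.png',cv2.resize(np.hstack([A,B]),None,fx=5,fy=5,interpolation=cv2.INTER_NEAREST))
E
```

```text
side red [(np.float64(19.89), np.float64(32.21), 75, np.int64(26), np.int64(43)), (np.float64(20.18), np.float64(32.63), 76, np.int64(27), np.int64(44))]
side knob [([13.37, 14.82], 38), ([13.79, 14.95], 43)]
scene red [(np.float64(18.22), np.float64(15.56), 9, np.int64(20), np.int64(16)), (np.float64(18.0), np.float64(15.62), 8, np.int64(20), np.int64(16))]
scene knob [([22.93, 9.07], 46), ([22.35, 9.08], 49)]
```

View pics/cmp.png

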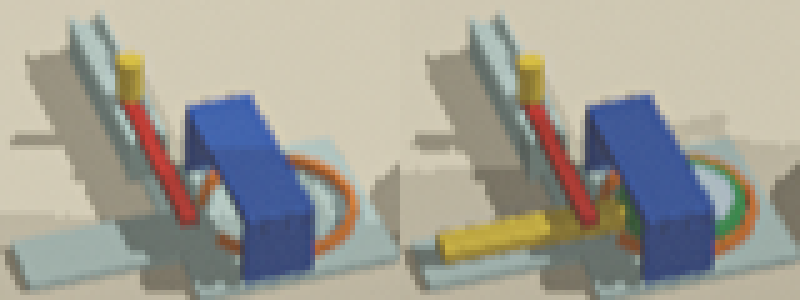

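The bolt is at least as far home as when it started. The glass is seated, the bystander toys are where they were, and the gripper is clear, so I'm handing in.

```bash
python3 -c "
from bench import manip,sensors
print(manip.finish_job()); print(sensors.state()['clock'])"
```

```text
the job is handed in; nothing more can be done
None
the job is handed in; nothing more can be done
```

The smaller magnifying glass is seated in its dock and the bolt is home over its handle. I handed the job in at about 16 s of the 72 s allowed, with no verdict reported.

**What I did:** I slid the bolt about 80 mm to its open stop. I gripped the glass by its handle, passed the lens under the bridge and lowered it into the rim. Then I slid the bolt back to its home stop and moved the gripper clear.

**What the last pictures showed:**
- **Glass:** the lens lies flat inside the orange rim, with the handle pointing straight out along the tongue under the bar.
- **Bolt:** in the side and scene views, the bar and knob are within about 1 px of their starting place, if anything slightly further home.
- **Bystanders:** the spoon, duck, drum, bowl, bus and large magnifier look unmoved. I judged this by eye, not by measurement.

**What disagreed:**
- **Bolt tip:** from the wrist camera the bolt tip reads 3–4 mm short of my fitted home position. It read about the same before I touched the bolt, and the travel measured about 80.9 mm each way. I therefore took it as an error in my fit, not an open bolt.
- **Force:** pressing the bolt against its stops gave brief readings of about 31 N (open) and 45 N (home). These went through the fingers onto the knob, not through the gripper's body, so I don't believe the 40 N limit applies, but I can't confirm that.

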